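# Switch the selector to the tall terminal and connect

## Robot

A 6-joint arm with a two-finger parallel gripper is mounted at the origin on the work surface. World frame = base frame: x ahead of the robot, y to its left, z up, the work surface at z = 0. Lengths are in m, angles in rad, forces in N, time in s.
With the tool pointing down it reaches from about 0.375 to 0.975 m from the base axis. Payload 3.8 kg.
Tool frame: the origin (TCP) lies midway between the tips of the shut fingers; the grasp point (between the pads) lies 19 mm behind it; z points along the fingers, y is the line along which they close (so a half turn about z gives the same grasp; the last joint's range is limited). The gripper opens to 85 mm and grips with 20 to 120 N. Pads are 22 mm wide; open, the fingers measure 114 mm over their backs; the gripper's body (76 mm by 85 mm) begins 54 mm behind the grasp point. The pads swing forward as they close: fully open they stand 13 mm farther back than shut.
Start: joints at [1.12, 0.264, 1.604, -0, 1.274, -0.037], TCP at [0.271, 0.618, 0.231] pointing down, gripper open.
Joint ranges: [-2.63, 2.63], [-0.94, 2.18], [0.31, 2.57], [-1.31, 4.45], [0, 2.66], [-2.55, 2.55]. Speed limits (rad/s): [2.57, 2.57, 3.14, 3.14, 3.14, 3.14].

## Interface

Orientations are given as a rotation vector (axis times angle).
In Python, from workcell import bot gives the robot as it stands.
- The arm moves only by the tool jog_arm, never from a script. Its argument "motion" is a list of rows, each a list of 5 numbers: the opening, from -1 (shut) to 1 (fully open), then the shift along the tool's x, y, z in mm, then the turn about the tool's z in degrees. In form: [[claw, x, y, z, twist], ...]. A call has 1 to 10 rows; each row shifts and turns the commanded pose from where the row before left it, along the tool's axes as they then stand; what a row does not reach is not made up. A row lasts 1/12 s, in which the tool goes at most 41.7 mm and 7.16 degrees, less where a joint would pass 70% of its speed; a pose out of reach is approached as far as the arm can. A call with a gripper value outside its range is refused whole. The fingers move at their own pace and stop on an object; "force" is the grip in N (left out, the last holds). Time passes only in rows, so rows that do not move let the fingers close. It gives the time, the measured TCP pose, the force, the opening and the grip force at its end, in the units of the state.
- bot.read_state(): the state, without advancing time (a new reading comes with each control period).
- bot.read_camera(name): name is "side" or "top" or "wrist"; returns (picture, depth): 480x640x3 uint8, red, green, blue; 480x640 float32, m along the optical axis (not along the pixel's ray), 0 where there is no reading.
- bot.get_calibration(name): a dict with "vfov" (degrees; the focal length in pixels is half the picture's height over the tangent of half this angle, whatever the lens; pixels are square), "cx", "cy" (the principal point, pixels), "rvec" (rotation vector, rad) and "tvec" (3), from world to camera coordinates, as OpenCV has them; the wrist camera has in their place "tool_from_camera" (4x4, takes a point from camera to tool coordinates, whose origin is the TCP and whose axes are the flange's). Camera axes: x right, y down, z forward; pixel columns grow to the right and rows downward; lengths in m; the calibration is good to about 2 mm. A picture is of the moment at which its call begins: read the wrist's pose just before it. get_calibration takes no time and is no camera call.
- bot.finish_job(): hands the job in; it is judged then, once.
The state is a dict: "time": time; "q": joint angles; "joint_vel": joint speeds; "joint_torque": joint torques, N m; "tool_pos": TCP position; "tcp_rot": TCP orientation; "wrist_force": force on the tool from outside, world axes, zero at the start; "torque": the same for the moment, N m; "width": opening from 0.0 (shut) to 1.0 (fully open); "grip_force": force on a finger pad.
Only numpy, scipy, OpenCV 4.12 (cv2) and the standard library are available. Lean on these libraries where they do the work, as an engineer would, in place of code of your own. Each camera call takes 0.05 s, during which the arm holds its last target. There are 200 camera calls.

## Task

On the bench selector box, push the black pointer arm round with a fingertip until it points at the tall, wide-capped terminal among the four; then press the push button that stands beside the box all the way down and let it come back up, leaving the pointer where you set it. Push the arm gently from the side: do not pinch it or pull it up, do not press the button before the pointer is set, and leave the other things on the bench and on the box where they are.

Things in the scene. Friction and masses are not known exactly. Their poses are not given: they have to be found in the camera images.
- selector: the fixed selector box, grey case with a white top plate, 200 mm (own x) by 270 mm (own y) by 50 mm tall. Origin: centre of its underside; z up, x towards the side with the terminals. Its flat top is 50 mm above the bench. It may stand turned by up to about 20 degrees.
- pivot (a point): point on the flat top of the box on the pointer's turning axis (vertical), at own x = -45 mm, y = 0 of the box; the four terminals stand on an arc of 112 mm radius about it, at -60, -25, 25 and 60 degrees from the box's x axis.
- pointer (a joint): angle of the pointer arm about the vertical axis through the pivot, rad: 0 points along the box's x axis, positive is counter-clockwise seen from above; stops at -1.4 and 1.4. It starts between the two middle terminals. It turns with steady friction of about 0.22 N m (some 3 N at 70 mm from the pivot), has no clicks or spring, and stays where it is left.
- pointer_tip (a point): point of the pointer arm, 91 mm from the pivot axis; x points outward along the arm, z up. The arm is a black straight bar 14 mm wide with a thin white line along its top; its underside is 8 mm and its top 28 mm above the box's flat top, and this point is at mid-height (18 mm above it). Round hub of 21 mm radius about the pivot, 32 mm tall over the flat top.
- spindle (a joint): how far the arm has been pulled up off its seat, m: 0 is seated (start), up to 0.012; a spring holds it down with 6 N or more. It must stay down.
- post_tall: the tall terminal the pointer must point at: black foot, bare steel neck and a wide round black cap 30 mm in diameter, 46 mm tall above the box's flat top (the others are 24 mm and have no cap). Fixed; it stands at any one of the four places. Origin: centre of its foot, on the flat top.
- post_a: one of the three short terminals: black collar 18 mm in diameter with a bare 10 mm steel stud, 24 mm tall in all, 10 mm wide at its top; otherwise placed like the tall one. Fixed. Origin: centre of its foot.
- post_b: one of the three short terminals: black collar 18 mm in diameter with a bare 10 mm steel stud, 24 mm tall in all, 10 mm wide at its top; otherwise placed like the tall one. Fixed. Origin: centre of its foot.
- post_c: one of the three short terminals: black collar 18 mm in diameter with a bare 10 mm steel stud, 24 mm tall in all, 10 mm wide at its top; otherwise placed like the tall one. Fixed. Origin: centre of its foot.
- connect_top (a point): centre of the top face of the push button: round black button of 32 mm diameter in a small round grey housing (48 mm in diameter, 12 mm tall) fixed to the bench, its top 22 mm above the bench when up, left or right of the selector box. Pressed straight down.
- connect (a joint): travel of the push button, m: 0 up, 0.006 fully down; springs back up when released; fully down takes about 5 N.
- multimeter: loose handheld multimeter, 140 x 75 x 40 mm, lying on the bench on the other side of the box from the button. Origin: centre of its underside. Leave alone.
- adapter: loose turned brass adapter standing upright on the box top by its front left corner (near the box's -x, +y corner), 18 mm in diameter, 38 mm tall. Origin: centre of its underside. Leave alone.
- jar: loose jar, 56 mm in diameter, 65 mm tall, standing on the bench to the left of the box (+y side). Origin: centre of its underside. Leave alone.
There are look-alikes about, which are no part of the job. Of the things that look like the part that bears connect_top, take the one that is farthest to the robot's right at the start.

How it is judged:
By the outcome, as a careful person would: the job done as asked, in the order asked, and still so for the second after the job is handed in, with the robot touching nothing.
It also fails if it takes over 51 s, if anything falls off the work surface, if the arm or the gripper's body presses on something with over 40 N, if the wrist force passes 120 N, or if a joint passes its speed limit or range.

## Working session

There is one attempt and no reset: what is moved stays moved. The work goes in short steps, Python scripts to look and compute and a tool call to move; the robot and the scene stay as the last step left them, time stands still between calls to the robot, and variables do not carry over. Pictures are saved under pics/ and viewed, at most 10 in all, crops included, and the job is handed in when it is done.

Besides the shell and the picture viewer there is one more tool, called after "Request:" as a command line: name --pt "numbers of a row" for each row, then --argument value for the rest. jog_arm: Moves the arm, as the interface text tells. Its arguments: {"type":"object","properties":{"motion":{"type":"array"},"force":{"type":"number"}},"required":["motion"]}

```bash
mkdir -p pics; cat > h.py <<'E'
import numpy as np, cv2
from workcell import bot
def cam(n):
    c=bot.get_calibration(n); f=240/np.tan(np.radians(c["vfov"])/2)
    if n=="wrist":
        s=bot.read_state(); T=np.eye(4); T[:3,:3]=cv2.Rodrigues(np.array(s["tcp_rot"],float))[0]; T[:3,3]=s["tool_pos"]
        M=T@np.array(c["tool_from_camera"]); R,o=M[:3,:3],M[:3,3]
    else:
        Rc=cv2.Rodrigues(np.array(c["rvec"],float))[0]; R=Rc.T; o=-R@np.array(c["tvec"],float).ravel()
    return f,c["cx"],c["cy"],R,o
def ray(C,u,v,z):
    f,cx,cy,R,o=C; d=R@np.array([(u-cx)/f,(v-cy)/f,1]); return o+d*(z-o[2])/d[2]
def cloud(C,D):
    f,cx,cy,R,o=C; v,u=np.mgrid[:480,:640]
    return np.stack([(u-cx)/f*D,(v-cy)/f*D,D],-1)@R.T+o
E
python3 - <<'E'
from h import *
for n in ("top","side"):
    C=cam(n); p,d=bot.read_camera(n); cv2.imwrite(f"pics/{n}0.png",p[...,::-1]); np.savez(f"{n}0.npz",p=p,d=d)
    print(n,C[4],C[3][:,2],C[0],bot.get_calibration(n).keys())
s=bot.read_state(); print(s["tcp_rot"],s["time"])
E
```

```text
top [0.40455297 0.03487736 1.01500538] [ 0.14869352  0.0107013  -0.98882542] 537.9769389616149 dict_keys(['vfov', 'cx', 'cy', 'rvec', 'tvec'])
side [ 0.42172647 -0.69377399  0.90514434] [ 0.12660273  0.64866273 -0.75047213] 505.6372539142326 dict_keys(['vfov', 'cx', 'cy', 'rvec', 'tvec'])
[-6.45216739e-01 -3.07413514e+00  3.06540921e-03] 0.1
```

View pics/top0.png

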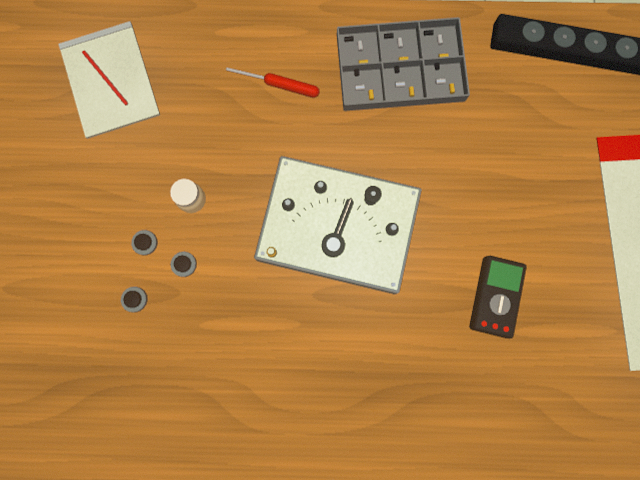

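View pics/side0.png

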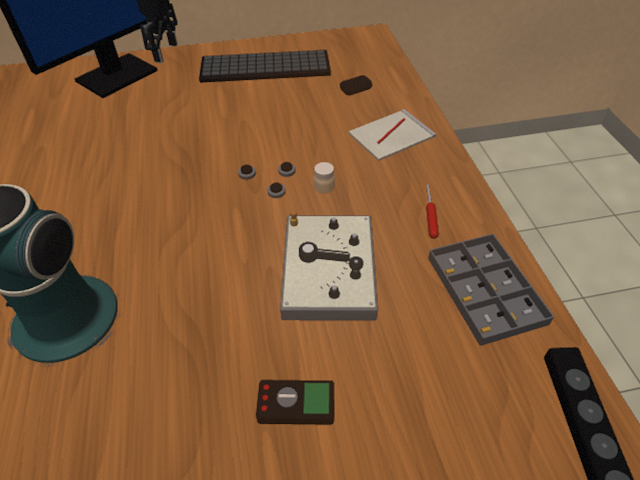

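The top view shows the box at about (338,225) with the hub at (333,244) and the pointer tip at (349,200). The tall capped post is at (373,195), which is the −25° place. Three buttons stand on the left at (144,242), (183,264) and (133,299). The rightmost, (183,264), is the one to press. The side view agrees.

```bash
python3 - <<'E'
from h import *
C=cam("top"); z=np.load("top0.npz"); p=z["p"]; g=cv2.cvtColor(p,cv2.COLOR_RGB2GRAY); hsv=cv2.cvtColor(p,cv2.COLOR_RGB2HSV)
m=((hsv[...,1]<60)&(g>120)).astype(np.uint8); m[:140]=0; m[310:]=0; m[:,:240]=0;m[:,440:]=0
m=cv2.morphologyEx(m,cv2.MORPH_OPEN,np.ones((3,3)))
c=max(cv2.findContours(m,0,2)[0],key=cv2.contourArea)
pts=np.array([ray(C,*q[0],.05)[:2] for q in cv2.convexHull(c)],np.float32)
r=cv2.minAreaRect(pts); b=cv2.boxPoints(r); print("rect",r)
e=[b[1]-b[0],b[2]-b[1]]; s=min(e,key=lambda a:np.hypot(*a)); s=s*np.sign(s[0]); yaw=np.arctan2(s[1],s[0])
ctr=np.array(r[0]); ex=np.array([np.cos(yaw),np.sin(yaw)]); piv=ctr-.045*ex
print("yaw",np.degrees(yaw),"pivot",piv)
def blob(mask,u,v,h,w=16):
    k=np.zeros_like(mask); k[v-w:v+w,u-w:u+w]=mask[v-w:v+w,u-w:u+w]
    c=max(cv2.findContours(k,0,2)[0],key=cv2.contourArea); M=cv2.minEnclosingCircle(c)
    P=ray(C,*M[0],h); return P,M
dark=(g<70).astype(np.uint8)
w=(g>150).astype(np.uint8)
print("hub cap",blob(w,333,244,.082,8))
for k,(u,v,h) in dict(tall=(373,195,.09),a=(320,187,.06),b=(288,204,.06),c=(392,229,.06),btn=(183,264,.022),b2=(144,242,.022),b3=(133,299,.022)).items():
    P,M=blob(dark,u,v,h); d=P[:2]-piv; print(k,P.round(4),M,np.degrees(np.arctan2(d[1],d[0])-yaw).round(1),np.hypot(*d).round(4))
P=ray(C,349,200,.078); d=P[:2]-piv; print("tip",P,np.degrees(np.arctan2(d[1],d[0])-yaw))
cp=cloud(C,z["d"]); print(cp[264,183],cp[244,333],cp[195,373])
crop=cv2.resize(p[150:310,120:430],None,fx=2.5,fy=2.5,interpolation=2)[...,::-1]; cv2.imwrite("pics/crop.png",crop)
E
```

```text
rect ((0.5710986256599426, 0.000342637300491333), (0.26616984605789185, 0.19654257595539093), 77.6489486694336)
yaw -12.351051 pivot [0.52714013 0.00996818]
hub cap (array([0.52843053, 0.01008808, 0.082     ]), ((333.0, 243.77272033691406), 6.912325859069824))
tall [ 0.6206 -0.0585  0.09  ] ((373.0, 192.0), 7.280210018157959) -23.9 0.1159
a [0.6342 0.0302 0.06  ] ((322.5, 187.5), 4.743516445159912) 23.1 0.1089
b [0.6023 0.093  0.06  ] ((287.5, 204.0), 5.590270042419434) 60.2 0.112
c [ 0.562  -0.0933  0.06  ] ((390.5, 228.0), 5.590270042419434) -59.0 0.109
btn [0.4941 0.2881 0.022 ] ((181.8783721923828, 263.3108215332031), 8.324808120727539) 109.1 0.2801
b2 [0.5342 0.3648 0.022 ] ((142.18292236328125, 241.0853729248047), 8.404041290283203) 101.2 0.3549
b3 [0.4265 0.3758 0.022 ] ((132.1999969482422, 299.0), 8.765945434570312) 117.7 0.3794
tip [ 0.60799924 -0.0171974   0.078     ] -6.219332810740853
[0.49275028 0.28550647 0.02377561] [0.52803094 0.01008148 0.08199125] [ 0.61444651 -0.05822607  0.09327099]
```

View pics/crop.png

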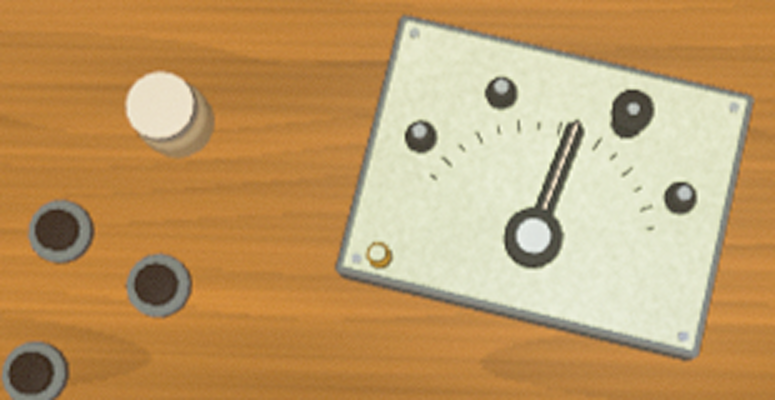

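Request:
jog_arm --pt "-1 -15 -12 0 0" --pt "-1 -29 -22 0 0" --pt "-1 -29 -22 0 0" --pt "-1 -29 -22 0 0" --pt "-1 -29 -22 0 0" --pt "-1 -29 -22 0 0" --pt "-1 -29 -22 0 0" --pt "-1 -29 -22 0 0" --pt "-1 -29 -22 0 0" --pt "-1 -29 -22 0 0"

```text
time: 0.93
tool_pos: [0.4399, 0.3129, 0.2308]
tcp_rot: [-0.645, -3.074, 0.001]
wrist_force: [0.3, 0.2, 0.6]
width: 0.003
grip_force: 0.0
```

Request:
jog_arm --pt "-1 -29 -22 0 0" --pt "-1 -29 -22 0 0" --pt "-1 -29 -22 0 0" --pt "-1 -29 -22 0 0" --pt "-1 -29 -22 0 0" --pt "-1 -29 -22 0 0" --pt "-1 -29 -22 0 0" --pt "-1 -29 -22 0 0" --pt "-1 -21 -25 0 0" --pt "-1 -8 -14 0 0"

```text
time: 1.77
tool_pos: [0.5933, 0.0093, 0.2306]
tcp_rot: [0.649, 3.074, -0.002]
wrist_force: [0.2, 0.2, 0.1]
width: 0.002
grip_force: 0.0
```

Request:
jog_arm --pt "-1 0 0 20 5" --pt "-1 0 0 30 5" --pt "-1 0 0 20 0" --pt "-1 0 0 0 0" --pt "-1 0 0 0 0"

```text
time: 2.18
tool_pos: [0.5906, 0.0129, 0.1595]
tcp_rot: [-0.909, -3.003, 0.002]
wrist_force: [0.3, 0.7, 0.6]
width: -0.0
grip_force: 0.0
```

```bash
python3 - <<'E'
from h import *
s=bot.read_state();R=cv2.Rodrigues(np.array(s["tcp_rot"],float))[0]
print(s["tool_pos"],np.degrees(np.arctan2(R[1,1],R[0,1])),s["width"],R[:,2],s["wrist_force"])
d=np.array([.5957,.0231,.064])-s["tool_pos"]; print("need",R.T@d*1000)
C=cam("wrist");p,dd=bot.read_camera("wrist");cv2.imwrite("pics/w0.png",p[...,::-1]);np.savez("w0.npz",p=p,d=dd)
f,cx,cy,Rc,o=C
for P in ([.528,.010,.082],[.617,-.058,.096]):
    q=Rc.T@(np.array(P)-o); print(cx+f*q[0]/q[2],cy+f*q[1]/q[2])
E
```

```text
[0.59062376 0.01294591 0.15947059] 56.30807423130789 -0.00012075782000822449 [-4.35702842e-03  9.21025639e-05 -9.99990504e-01] [0.29640075 0.71282747 0.59889525]
need [ 1.05826257 11.48786108 95.44850472]
259.63029204283185 181.03688074405886
254.273878912771 348.6259855599908
```

View pics/w0.png

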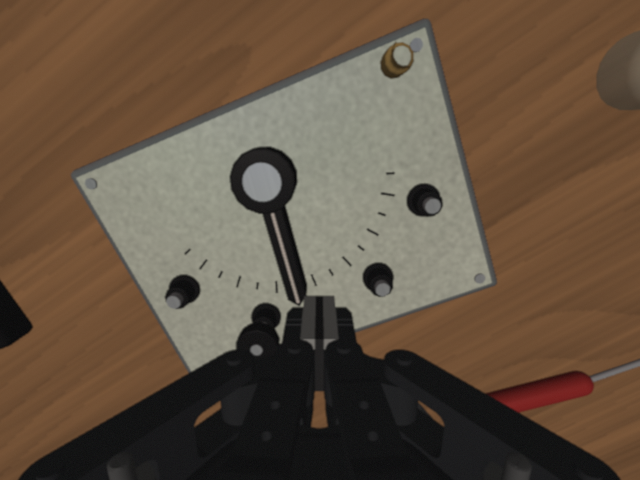

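The wrist view shows the hub at (263,181), the pointer tip at (297,300) and the tall cap at (257,345). My projections match these to a few pixels. The shut fingertips are at (319,310). I'll shift to the arm's left side and go down.

Request:
jog_arm --pt "-1 1 11 0 0" --pt "-1 0 0 25 0" --pt "-1 0 0 30 0" --pt "-1 0 0 25 0" --pt "-1 0 0 10 0" --pt "-1 0 0 5 0" --pt "-1 0 0 0 0" --pt "-1 0 0 0 0"

```text
time: 2.9
tool_pos: [0.5991, 0.023, 0.0681]
tcp_rot: [0.91, 3.004, 0.001]
wrist_force: [0.1, 0.8, 0.1]
width: 0.001
grip_force: 0.0
```

Request:
jog_arm --pt "-1 0 -3 0 0" --pt "-1 0 -3 0 0" --pt "-1 0 -3 0 0" --pt "-1 0 -3 0 0" --pt "-1 0 -3 0 0" --pt "-1 0 -3 0 0" --pt "-1 0 0 0 0"

```text
time: 3.48
tool_pos: [0.5886, 0.0076, 0.0671]
tcp_rot: [0.911, 3.004, 0.002]
wrist_force: [3.4, 2.3, -0.4]
width: 0.0
grip_force: 1.7
```

```bash
cat > ang.py <<'E'
from h import *
import sys
n=sys.argv[1]
s=bot.read_state(); print(s["tool_pos"],np.round(s["wrist_force"],1),s["time"])
C=cam("top"); p,d=bot.read_camera("top"); Cw=cam("wrist"); pw,dw=bot.read_camera("wrist")
cv2.imwrite(f"pics/t{n}.png",p[...,::-1]);cv2.imwrite(f"pics/w{n}.png",pw[...,::-1])
piv=np.array([.528,.010])
for nm,CC,D in (("top",C,d),("wrist",Cw,dw)):
    X=cloud(CC,D); r=np.hypot(*(X[...,:2]-piv).transpose(2,0,1))
    m=(abs(X[...,2]-.078)<.004)&(r>.03)&(r<.095)&(D>0)
    a=np.degrees(np.arctan2(X[...,1]-piv[1],X[...,0]-piv[0]))
    m&=(a<0)&(a>-70)
    for lo,hi in((.025,.045),(.045,.06),(.06,.095)):
        k=m&(r>lo)&(r<hi); 
        if k.sum(): print(nm,lo,k.sum(),"world angle",np.median(a[k]).round(2),a[k].min().round(1),a[k].max().round(1))
E
python3 ang.py 1
```

```text
[0.58863686 0.00762671 0.06707886] [ 3.4  2.3 -0.4] 3.4833
top 0.025 58 world angle -22.3 -34.5 -12.0
wrist 0.025 1135 world angle -20.12 -33.8 -7.1
wrist 0.045 1075 world angle -20.5 -30.0 -0.0
wrist 0.06 175 world angle -25.01 -28.3 -19.7
```

View pics/w1.png

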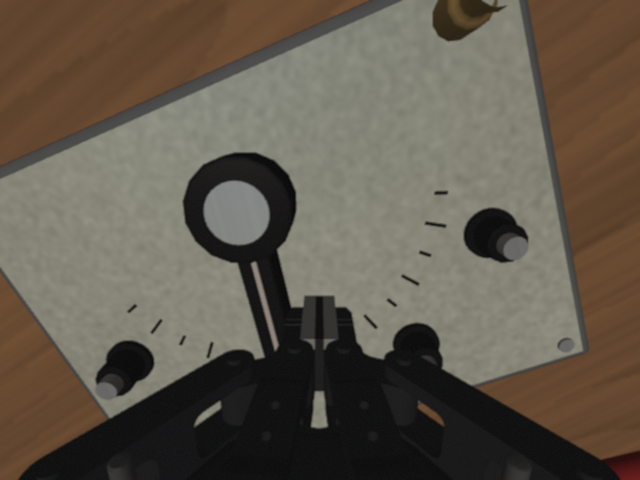

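The wrist view shows the fingertips at (319,310) touching the arm's left flank, and the white line runs from (252,265) to (272,345). I'll push most of the way and then measure that line.

Request:
jog_arm --pt "-1 -1 -2 0 0" --pt "-1 -1 -2 0 0" --pt "-1 -1 -2 0 0" --pt "-1 -1 -2 0 0" --pt "-1 -1 -2 0 0" --pt "-1 -1 -2 0 0" --pt "-1 0 0 0 0" --pt "-1 0 0 0 0"

```text
time: 4.25
tool_pos: [0.5849, -0.0057, 0.0657]
tcp_rot: [-0.911, -3.005, 0.001]
wrist_force: [0.2, 4.0, 1.1]
width: 0.002
grip_force: 1.6
```

```bash
cat > line.py <<'E'
from h import *
import sys
n=sys.argv[1]; piv=np.array([.528,.010])
def prj(C,P):
    q=C[3].T@(np.array(P)-C[4]); return C[1]+C[0]*q[0]/q[2],C[2]+C[0]*q[1]/q[2]
s=bot.read_state(); print(s["tool_pos"],np.round(s["wrist_force"],1),s["time"])
C=cam("wrist"); p,D=bot.read_camera("wrist"); cv2.imwrite(f"pics/w{n}.png",p[...,::-1])
g=cv2.cvtColor(p,cv2.COLOR_RGB2GRAY).astype(float)
# hub cap centre (light disc, z=.082)
u,v=map(int,prj(C,[*piv,.082])); m=np.zeros((480,640),np.uint8); m[v-40:v+40,u-40:u+40]=(g[v-40:v+40,u-40:u+40]>120)
c=max(cv2.findContours(m,0,2)[0],key=cv2.contourArea); M=cv2.moments(c); h=ray(C,M["m10"]/M["m00"],M["m01"]/M["m00"],.082)[:2]; print("hub",h)
# angular brightness profile along arm top
A=np.arange(-60,-10,.25)
for r in (.026,.030,.034,.038,.042,.046,.05):
    pr=[]
    for a in A:
        t=np.radians(a); uu,vv=prj(C,[h[0]+r*np.cos(t),h[1]+r*np.sin(t),.078]); pr.append(cv2.getRectSubPix(g.astype(np.float32),(1,1),(uu,vv))[0,0])
    pr=np.array(pr); k=pr<70; i=np.where(k)[0]
    print(r,"dark",A[i[0]] if len(i) else None,A[i[-1]] if len(i) else None,"line",end=" ")
    if len(i)>3:
        w=pr[i[0]:i[-1]]; j=np.argmax(w)+i[0]; print(A[j],pr[j])
E
python3 line.py 2
```

```text
[ 0.58493263 -0.00573024  0.06574764] [0.2 4.  1.1] 4.25
hub [0.52890607 0.01070971]
0.026 dark -50.75 -18.75 line -36.5 135.78416
0.03 dark -49.0 -21.5 line -36.5 135.76584
0.034 dark -47.5 -23.5 line -36.5 135.80748
0.038 dark -46.5 -24.75 line -36.5 135.67026
0.042 dark -45.5 -17.0 line -24.0 141.84827
0.046 dark -44.75 -10.25 line -36.75 134.75833
0.05 dark -44.0 -10.25 line -36.75 134.60214
```

View pics/w2.png

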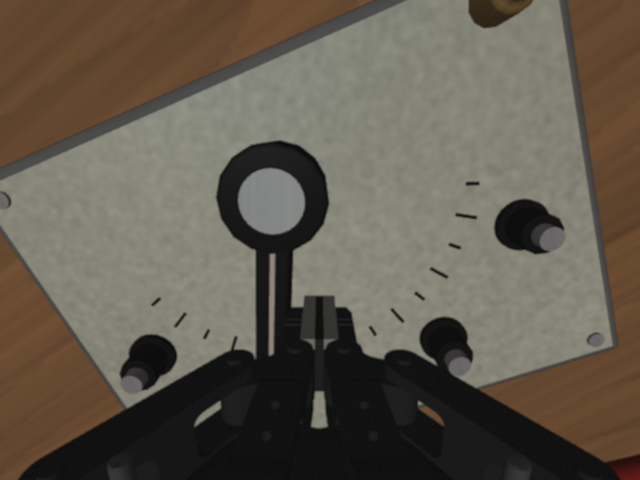

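The white line is at about −36.6° in world axes, close to the estimated −37.3°. I'll back off sideways, rise, and check against the posts.

Request:
jog_arm --pt "-1 0 5 0 0" --pt "-1 0 10 0 0" --pt "-1 0 0 -15 0" --pt "-1 0 0 -30 0" --pt "-1 0 0 -40 0" --pt "-1 20 10 -30 0" --pt "-1 20 10 0 0" --pt "-1 0 0 0 0" --pt "-1 0 0 0 0" --pt "-1 0 0 0 0"

```text
time: 5.13
tool_pos: [0.5716, 0.0455, 0.1803]
tcp_rot: [-0.909, -3.006, 0.002]
wrist_force: [-0.2, -0.2, -0.6]
width: -0.001
grip_force: 0.0
```

```bash
python3 line.py 3 
```

```text
[0.57159026 0.04550716 0.18032495] [-0.2 -0.2 -0.6] 5.1333
hub [0.52391126 0.0071099 ]
0.026 dark -37.0 -10.25 line -23.0 146.15234
0.03 dark -36.5 -10.25 line -25.0 146.29805
0.034 dark -36.75 -10.25 line -26.5 144.43994
0.038 dark -36.75 -13.0 line -27.5 145.97623
0.042 dark -36.75 -15.25 line -28.5 145.23288
0.046 dark -36.75 -17.25 line -29.25 144.85481
0.05 dark -37.0 -19.0 line -30.0 144.50598
```

View pics/w3.png

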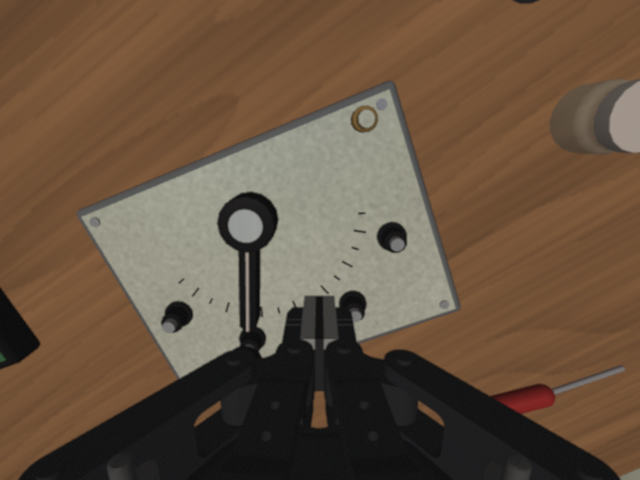

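The wrist view shows the hub at (245,226), the white line from (247,253) to (248,330), and the tall post's foot and cap at about (252,340). The short studs are at (398,244), (357,314) and (169,326).

```bash
python3 - <<'E'
from h import *
C=cam("wrist"); A=lambda d:np.degrees(np.arctan2(d[1],d[0]))
p=cv2.imread("pics/w3.png"); g=cv2.cvtColor(p,6)
def cen(u,v,w,t):
    m=np.zeros_like(g); cv2.circle(m,(u,v),w,1,-1); m*=(g>t).astype(np.uint8); M=cv2.moments(m,True); return M["m10"]/M["m00"],M["m01"]/M["m00"]
h=ray(C,*cen(245,226,22,110),.082)[:2]
L=[];
for v in range(262,326,4):
    r=g[v,240:256].astype(float); j=240+(r*np.clip(r-60,0,None)*(np.arange(16))).sum()/(r*np.clip(r-60,0,None)).sum(); L.append(ray(C,j,v,.078)[:2])
L=np.array(L); d=cv2.fitLine(L.astype(np.float32),2,0,.01,.01).ravel(); d=d*np.sign(d[0])
print("hub",h,"line dir",A(d[:2]),"from hub",A(L[-1]-h))
for (u,v),o in (((398,244),60),((357,314),25),((169,326),-60)):
    P=ray(C,*cen(u,v,7,75),.074)[:2]-h; print(o,np.hypot(*P),"target est",A(P)-o-25)
X=[ray(C,u,v,.05)[:2] for u,v in ((381,104),(95,222),(444,304))]
print("screws: target est",A(X[0]-X[1])-90-25,A(X[2]-X[0])-25)
E
```

```text
hub [0.52875892 0.01040773] line dir -36.987858 from hub -36.75291702479114
60 0.1124617483232544 target est -37.154300536927444
25 0.1124292328260418 target est -36.47460291570831
-60 0.11106355888787123 target est -37.220633781106486
screws: target est -37.317338358937874 -37.26213498913476
```

The pointer is at about −36.9° and the target is −37.1 ± 0.3°, so it is set. Next is the button. I'll go most of the way and recheck it from near.

Request:
jog_arm --pt "-1 15 12 0 0" --pt "-1 25 20 0 0" --pt "-1 25 20 0 0" --pt "-1 25 20 0 0" --pt "-1 25 20 0 0" --pt "-1 20 15 0 0" --pt "-1 0 0 0 0" --pt "-1 0 0 0 0" --pt "-1 0 0 0 0"

```text
time: 5.93
tool_pos: [0.5191, 0.2087, 0.1803]
tcp_rot: [-0.911, -3.006, 0.003]
wrist_force: [0.3, -0.4, -0.6]
width: 0.005
grip_force: 0.0
```

```bash
python3 - <<'E'
from h import *
C=cam("wrist"); s=bot.read_state(); R=cv2.Rodrigues(np.array(s["tcp_rot"],float))[0]
p,D=bot.read_camera("wrist"); t,_=bot.read_camera("top"); cv2.imwrite("pics/w4.png",p[...,::-1]); cv2.imwrite("pics/t4.png",cv2.resize(t[140:320,120:440],None,fx=2.5,fy=2.5,interpolation=2)[...,::-1])
q=C[3].T@(np.array([.493,.2875,.022])-C[4]); u,v=C[1]+C[0]*q[0]/q[2],C[2]+C[0]*q[1]/q[2]; print(s["tool_pos"],u,v)
g=cv2.cvtColor(p,7); m=(g<50).astype(np.uint8)
for c in cv2.findContours(m,0,2)[0]:
    if cv2.contourArea(c)>300:
        (x,y),r=cv2.minEnclosingCircle(c); 
        if np.hypot(x-u,y-v)<60: P=ray(C,x,y,.022); print(x,y,r,P,"need",(R.T@(P-s["tool_pos"])*1000).round(1))
E
```

```text
[0.51909386 0.20874903 0.1802736 ] 380.8693066516839 149.31155016039673
384.5 149.5 19.144289016723633 [0.49480036 0.2899247  0.022     ] need [ 65.2  54.3 158.2]
```

View pics/w4.png

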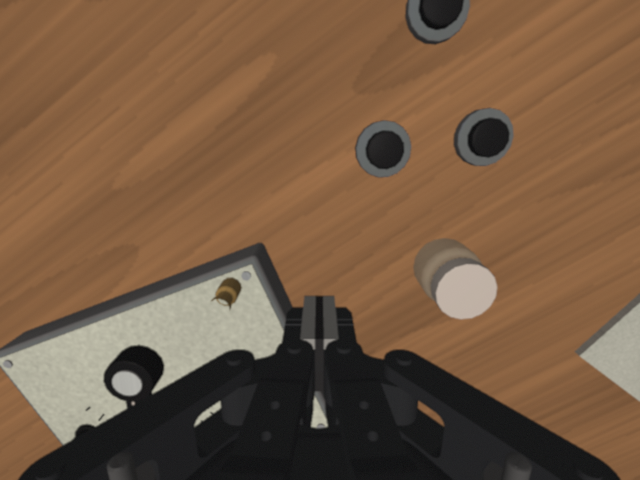

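View pics/t4.png

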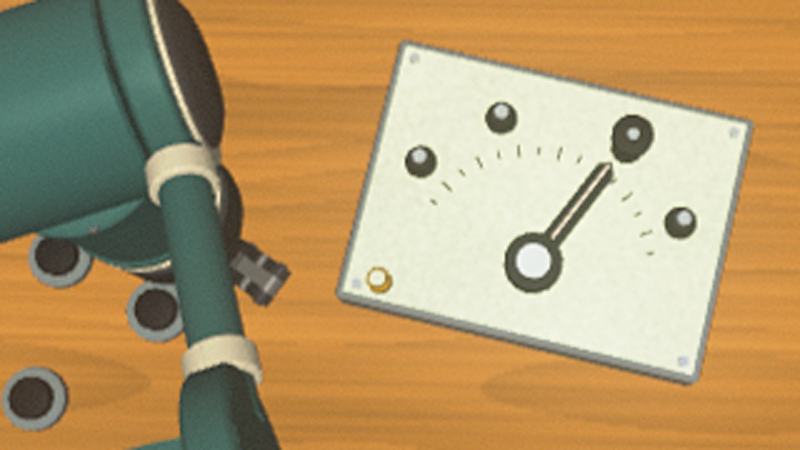

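The button is at wrist pixel (384,149), within 3 mm of the estimate. The top view shows the pointer aimed at the tall post, with its tip at (605,168) and the post's foot at (628,150). I'll move over the button and press.

Request:
jog_arm --pt "-1 20 17 0 0" --pt "-1 25 20 0 0" --pt "-1 20 17 20 0" --pt "-1 0 0 35 0" --pt "-1 0 0 35 0" --pt "-1 0 0 30 0" --pt "-1 0 0 20 0" --pt "-1 0 0 8 0" --pt "-1 0 0 0 0" --pt "-1 0 0 0 0"

```text
time: 6.87
tool_pos: [0.4958, 0.2901, 0.0337]
tcp_rot: [0.913, 3.006, 0.0]
wrist_force: [0.1, 0.9, -0.4]
width: -0.001
grip_force: 0.0
```

Request:
jog_arm --pt "-1 0 0 3 0" --pt "-1 0 0 3 0" --pt "-1 0 0 3 0" --pt "-1 0 0 3 0" --pt "-1 0 0 2 0" --pt "-1 0 0 0 0" --pt "-1 0 0 0 0"

```text
time: 7.45
tool_pos: [0.4956, 0.2909, 0.0198]
tcp_rot: [0.91, 3.006, 0.001]
wrist_force: [0.6, 0.7, 2.7]
width: 0.001
grip_force: 1.3
```

Request:
jog_arm --pt "-1 0 0 2 0" --pt "-1 0 0 1 0" --pt "-1 0 0 1 0" --pt "-1 0 0 1 0" --pt "-1 0 0 0 0" --pt "-1 0 0 0 0"

```text
time: 7.95
tool_pos: [0.4956, 0.291, 0.0159]
tcp_rot: [0.911, 3.006, 0.001]
wrist_force: [-1.7, -1.2, 11.8]
width: 0.003
grip_force: 6.2
```

Request:
jog_arm --pt "-1 0 0 1 0" --pt "-1 0 0 0 0" --pt "-1 0 0 0 0" --pt "-1 0 0 0 0"

```text
time: 8.28
tool_pos: [0.4957, 0.291, 0.0158]
tcp_rot: [0.911, 3.006, 0.001]
wrist_force: [-4.6, -2.6, 17.4]
width: 0.001
grip_force: 9.1
```

Request:
jog_arm --pt "-1 0 0 -3 0" --pt "-1 0 0 -5 0" --pt "-1 0 0 -15 0" --pt "-1 0 0 -35 0" --pt "-1 0 0 -40 0" --pt "-1 0 0 -40 0" --pt "-1 0 0 -20 0" --pt "-1 0 0 0 0" --pt "-1 0 0 0 0" --pt "-1 0 0 0 0"

```text
time: 9.12
tool_pos: [0.4937, 0.29, 0.1696]
tcp_rot: [-0.91, -3.004, 0.003]
wrist_force: [0.5, -0.8, 0.3]
width: 0.001
grip_force: 0.0
```

```bash
python3 - <<'E'
from h import *
t,_=bot.read_camera("top"); cv2.imwrite("pics/t5.png",cv2.resize(t[140:320,120:440],None,fx=2.5,fy=2.5,interpolation=2)[...,::-1])
o=cv2.imread("pics/t4.png"); n=cv2.imread("pics/t5.png"); print("box change",np.abs(o[:,340:].astype(int)-n[:,340:]).max(2).mean(),(np.abs(o[:,340:].astype(int)-n[:,340:]).max(2)>60).sum()); print(bot.read_state()["tool_pos"])
E
```

```text
box change 6.740613526570049 0
[0.493261   0.28977356 0.16882233]
```

The button bottomed at z = 15.8 mm with 17 N on it, then was released. The pointer hasn't moved, and the robot is clear.

```bash
python3 -c "
from workcell import bot
print(bot.finish_job())"
```

```text
the job is handed in; nothing more can be done
None
```

I set the pointer on the tall terminal (within about 0.5° by camera), then pressed the button farthest to the robot's right fully down and released it, and handed the job in; the hand-in returned no verdict.

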